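# Re-home a ratcheted test-tile carousel and index it to the blue tile

## Task

The round carousel of glaze test tiles has been clicked on too far. Push its black knob down to free the pawl and, keeping it down, turn it back anticlockwise until you feel it come gently against its home stop; let the knob rise there, then turn it clockwise three clicks, one at a time, and stop at the third, so that the blue tile stands at the red pointer. Never force it against the pawl or the stop, leave the jars and the cup alone, and let go at the end.

Things in the scene. Friction and masses are not known exactly. Their poses are not given: they have to be found in the camera images.
- knob_grip (a point): Centre of the black knob's grip bar, on the carousel's vertical axis, 81 mm above the table when up. Bar 56 mm long (point x), 16 mm wide (point y: grip here), 34 mm high (z up). It stands on a round skirt 72 mm across, its top 17 mm below the point, on which fingertips beside the bar can press. Knob and carousel turn together
- press (a joint): how far the knob, with carousel and wheel, is pressed down (m): 0 up, 0.010 at its firm bottom. Sprung upward: 4 N starts it, 9 N at the bottom. Beyond 0.007 the pawl is clear of the teeth and the carousel turns both ways; let up, the pawl springs in again wherever the wheel stands
- carousel (a joint): angle of carousel and knob (rad), growing clockwise seen from above; starts at 1.08 to 1.36. Clockwise it clicks at ..., 0, 0.349, 0.698, ... (every 20 degrees): just past each, the pawl has dropped behind a tooth and blocks turning back. From the home stop the first click is at 0, the second at 0.349, the third at 0.698 (blue tile at the pointer)
- ratchet_wheel: grey saw-toothed wheel, 100 mm across, fixed on the carousel under the knob, 34 to 50 mm above the table; origin on the axis at table height. It bears on the pawl 46 mm from the axis. Turning takes about 0.05 N m of friction, under 0.15 N m over a tooth
- pawl_unit: fixed unit that carries the brass pawl, which may bear 8 N. Origin on the carousel's axis at table height; x points to the grey bracket, which reaches 60 to 138 mm from the axis and is 58 mm high
- stop_unit: fixed unit hidden in the base under the carousel that carries the sprung home stop (10 N m per rad, 41 mm from the axis; may bear 8 N), first met at a carousel angle of -0.09 to -0.29, different each time and not visible. Origin on the carousel's axis at table height, axes as pawl_unit
- blue_tile (a point): top centre of the dark blue test tile (66 x 36 x 7 mm), which lies on the wooden carousel disc (204 mm across, top 30 mm above the table), 74 mm from the axis
- pointer_tip (a point): inner end of the fixed red pointer at the edge of the disc, 103 mm from the axis, 41 mm above the table
- black_jar: jar with a black cap, 48 mm across, 68 mm high, behind the carousel; origin at its underside; bystander
- pink_jar: jar with a pink cap, 48 mm across, 68 mm high; origin at its underside; bystander
- green_cup: small green cup, 66 mm across, 57 mm high; origin at its underside; bystander

How it is judged:
By the outcome, as a careful person would: the job done as asked, in the order asked, and still so for the second after the job is handed in, with the robot touching nothing.
It also fails if it takes over 51 s, if anything falls off the work surface, if the arm or the gripper's body presses on something with over 40 N, if the wrist force passes 120 N, or if a joint passes its speed limit or range.

## Robot

A 6-joint arm with a two-finger parallel gripper is mounted at the origin on the work surface; the furniture and walls round the work are solid. World frame = base frame: x ahead of the robot, y to its left, z up, the work surface at z = 0. Lengths are in mm, angles in rad, forces in N, time in s.
With the tool pointing down it reaches from about 375 to 925 mm from the base axis. Payload 5.7 kg.
Tool frame: the origin (TCP) lies midway between the tips of the shut fingers; the grasp point (between the pads) lies 19 mm behind it; z points along the fingers, y is the line along which they close (so a half turn about z gives the same grasp; the last joint's range is limited). The gripper opens to 85 mm and grips with 20 to 120 N. Pads are 22 mm wide; open, the fingers measure 114 mm over their backs; the gripper's body (76 mm by 85 mm) begins 54 mm behind the grasp point. The pads swing forward as they close: fully open they stand 13 mm farther back than shut.
Start: joints at [-1.423, 0.359, 1.51, -0, 1.272, -0.115], TCP at [155.857, -579.368, 191.967] pointing down, gripper open.
Joint ranges: [-2.97, 2.97], [-1.01, 2.36], [0.21, 2.38], [-0.96, 4.11], [0.2, 2.71], [-2.98, 2.98]. Speed limits (rad/s): [2.39, 2.39, 3.14, 3.14, 3.14, 3.14].

## Interface

Orientations are given as a 3x3 rotation matrix whose columns are the frame's x, y, z axes.
In Python, from plant import manip, viewer gives the robot as it stands.
- The arm moves only by the tool send_rows, never from a script. Its argument "moves" is a list that holds one entry, the list of rows, each a list of 5 numbers: the shift along the world's x, y, z in mm, then the turn about the world's z in rad, then the closure, from 0 (fully open) to 1 (shut). In form: [[[dx, dy, dz, turn, claw], ...]]. A call has 1 to 12 rows; each row is the pose to reach, as a shift and turn from the pose commanded when the call began; what a row does not reach only later rows make up. A row lasts 1/10 s, in which the tool goes at most 50 mm and 8.59 degrees, less where a joint would pass 70% of its speed; a pose out of reach is approached as far as the arm can. A call with a gripper value outside its range is refused whole. The fingers move at their own pace and stop on an object; "grip_force" is the grip in N (left out, the last holds). Time passes only in rows, so rows that repeat a pose let the fingers close. It gives the time, the measured TCP pose, the force, the opening and the grip force at its end, in the units of the state.
- manip.observe(): the state, without advancing time (a new reading comes with each control period).
- viewer.capture(name): name is "scene" or "top"; returns (picture, depth): 384x512x3 uint8, red, green, blue; 384x512 float32, mm along the optical axis (not along the pixel's ray), 0 where there is no reading.
- viewer.calibration(name): a dict with "camera_matrix" (3x3 intrinsics, pixels), "position" and "rotation" of the camera in the world. Camera axes: x right, y down, z forward; pixel columns grow to the right and rows downward; lengths in mm; the calibration is good to about 2 mm. A picture is of the moment at which its call begins. calibration takes no time and is no camera call.
- manip.hand_in(): hands the job in; it is judged then, once.
The state is a dict: "t": time; "joints": joint angles; "qvel": joint speeds; "tau": joint torques, N m; "tool_pos": TCP position; "eef_rot": TCP orientation; "force": force on the tool from outside, world axes, zero at the start; "torque": the same for the moment, N m; "width": finger opening in mm; "finger_force": force on a finger pad.
Only numpy, scipy, OpenCV 4.12 (cv2) and the standard library are available. Lean on these libraries where they do the work, as an engineer would, in place of code of your own. Each camera call takes 0.05 s, during which the arm holds its last target. There are 200 camera calls.

## Working session

There is one attempt and no reset: what is moved stays moved. The work goes in short steps, Python scripts to look and compute and a tool call to move; the robot and the scene stay as the last step left them, time stands still between calls to the robot, and variables do not carry over. Pictures are saved under pics/ and viewed, at most 10 in all, crops included, and the job is handed in when it is done.

Besides the shell and the picture viewer there is one more tool, called after ">>>" as name(argument=value, ...), one argument or row to a line, values as JSON. send_rows: Moves the arm, as the interface text tells. Its arguments: {"type":"object","properties":{"moves":{"type":"array"},"grip_force":{"type":"number"}},"required":["moves"]}

```bash
mkdir -p pics; ls
python3 - <<'E'
from plant import manip, viewer
import cv2,numpy as np
for n in("scene","top"):
    p,d=viewer.capture(n); cv2.imwrite(f"pics/{n}0.png",p[:,:,::-1]); np.savez(f"pics/{n}0.npz",p=p,d=d); print(n,viewer.calibration(n))
s=manip.observe();print(s)
E
```

```text
pics
scene {'camera_matrix': array([[403.14886924,   0.        , 254.64504998],
       [  0.        , 403.14886924, 196.96652345],
       [  0.        ,   0.        ,   1.        ]]), 'position': array([ 210.04761963, -740.8914586 ,  424.2590246 ]), 'rotation': array([[ 0.88290297, -0.2208123 ,  0.41439627],
       [-0.46877391, -0.36360316,  0.80501166],
       [-0.02708068, -0.90500534, -0.42453735]])}
top {'camera_matrix': array([[476.02537389,   0.        , 250.4891197 ],
       [  0.        , 476.02537389, 189.87727625],
       [  0.        ,   0.        ,   1.        ]]), 'position': array([511.89878525, -60.62104108, 960.70283609]), 'rotation': array([[ 0.02815328, -0.99779597,  0.06008815],
       [-0.99958853, -0.02777171,  0.00717601],
       [-0.00549145, -0.06026545, -0.99816728]])}
{'t': 0.1, 'joints': array([-1.42313366e+00,  3.59499492e-01,  1.51135321e+00, -3.73485998e-06,
        1.27249638e+00, -1.15095632e-01]), 'qvel': array([-0.00044532, -0.00210346, -0.00273108,  0.00044869, -0.00132589,
       -0.0013062 ]), 'tau': array([ 5.48615862e-04, -5.28648949e+01, -2.79349065e+01, -7.74328271e-06,
        5.02542680e-03,  3.09793172e-06]), 'tool_pos': array([ 155.73737906, -578.71275372,  191.18706228]), 'eef_rot': array([[ 9.65676937e-01,  2.59745999e-01, -2.61947988e-04],
       [ 2.59746055e-01, -9.65675396e-01,  1.73678582e-03],
       [ 1.98166440e-04, -1.74521397e-03, -9.99998457e-01]]), 'force': array([ 0.12253948,  0.62219681, -0.04830936]), 'torque': array([ 0.00207183, -0.01686229,  0.02748538]), 'finger_force': 0.0, 'width': 85.03130665379243}
```

View pics/top0.png

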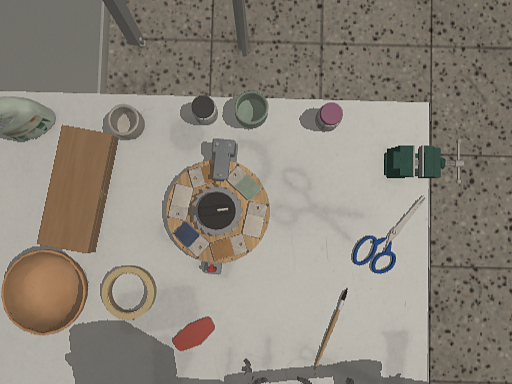

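View pics/scene0.png

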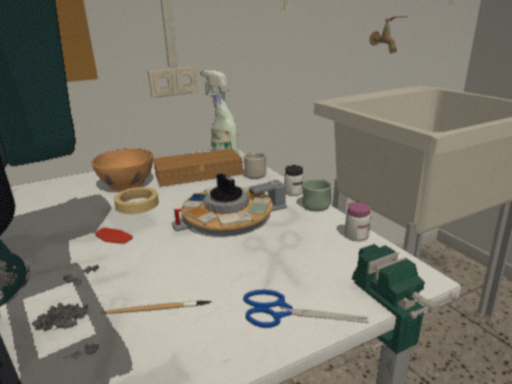

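The carousel is at about (217,212) in the top view. The bracket is at (223,155), the red pointer at (211,268), the blue tile at (186,234), the black jar at (204,107) and the cup at (251,109). Next I'll measure the poses.

```bash
cat > h.py <<'E'
import numpy as np,cv2
from plant import viewer
def pts(n,d):
    c=viewer.calibration(n);K=np.array(c["camera_matrix"]);v,u=np.mgrid[:384,:512]
    P=np.stack([(u-K[0,2])/K[0,0]*d,(v-K[1,2])/K[1,1]*d,d],-1)
    return P@np.array(c["rotation"]).T+np.array(c["position"])
def circ(xy):
    A=np.c_[2*xy,np.ones(len(xy))];s=np.linalg.lstsq(A,(xy**2).sum(1),rcond=None)[0]
    return s[:2],np.sqrt(s[2]+s[:2]@s[:2])
E
python3 - <<'E'
from h import *
z=np.load("pics/top0.npz");p,d=z["p"],z["d"];W=pts("top",d)
def st(m,n):
    q=W[m];print(n,len(q),q.mean(0).round(1),q.min(0).round(),q.max(0).round());return q
v,u=np.mgrid[:384,:512]; near=np.hypot(u-217,v-212)<60
hsv=cv2.cvtColor(p,cv2.COLOR_RGB2HSV)
print("table z",np.median(W[300:330,250:300,2]))
Z=W[...,2]
bar=near&(Z>90)&(np.hypot(u-217,v-212)<25);q=st(bar,"bar")
(c,(w,h),a)=cv2.minAreaRect(q[:,:2].astype(np.float32));print("rect",c,w,h,a)
U,S,Vt=np.linalg.svd(q[:,:2]-q[:,:2].mean(0));print("dir",Vt[0],np.arctan2(Vt[0][1],Vt[0][0]))
sk=near&(np.abs(Z-64)<4)&(np.hypot(u-217,v-212)<30);q=st(sk,"skirt");print(cv2.minEnclosingCircle(q[:,:2].astype(np.float32)))
disc=near&(Z>22)&(Z<42)
q=st(disc,"disc")
blue=near&(hsv[...,0]>100)&(hsv[...,0]<130)&(hsv[...,1]>90)&(hsv[...,2]>40);b=st(blue,"blue")
print(cv2.minAreaRect(b[:,:2].astype(np.float32)))
red=(np.hypot(u-211,v-266)<14)&((hsv[...,0]<6)|(hsv[...,0]>172))&(hsv[...,1]>150);st(red,"red")
br=(np.hypot(u-223,v-155)<28)&(Z>52)&(Z<66)&(v<182);q=st(br,"bracket");print(cv2.minAreaRect(q[:,:2].astype(np.float32)))
for n,x,y in(("blackjar",204,105),("cup",251,109),("pink",330,115)):
    st((np.hypot(u-x,v-y)<22)&(Z>48),n)
cr=cv2.resize(p[145:285,150:290],(560,560),interpolation=cv2.INTER_CUBIC);cv2.imwrite("pics/crop1.png",cr[:,:,::-1])
E
```

```text
table z -0.45433237930308223
bar 276 [525.9   7.2 122. ] [512. -61.  90.] [537.  36. 961.]
rect (525.6025390625, -12.35821533203125) 97.56880187988281 23.424243927001953 87.64869689941406
dir [-0.01651881  0.99986356] 1.5873158903727356
skirt 823 [526.    9.2  63.5] [492. -26.  60.] [562.  44.  68.]
((526.4303588867188, 9.654181480407715), 35.77751159667969)
disc 6234 [521.    8.8  33.1] [409. -92.  23.] [638. 111.  42.]
blue 1 [479.2  45.1  37.1] [479.  45.  37.] [479.  45.  37.]
((479.21160888671875, 45.09772872924805), (0.0, 0.0), 0.0)
red 25 [414.6  17.3  42.5] [409.  11.  39.] [421.  23.  46.]
bracket 741 [627.6   2.3  57.2] [584. -20.  52.] [665.  23.  63.]
((624.35595703125, 0.7233791351318359), (81.1922607421875, 42.61110305786133), 0.8378545045852661)
blackjar 466 [719.6  39.6  74.8] [512. -61.  48.] [745.  63. 961.]
cup 317 [723.8 -50.6  74.7] [512. -83.  48.] [760. -18. 961.]
pink 480 [ 711.4 -199.5   80. ] [ 512. -225.   48.] [738. -61. 961.]
```

View pics/crop1.png

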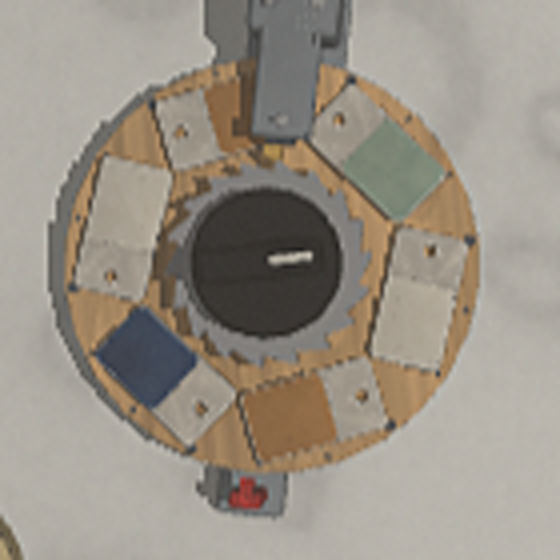

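The crop shows the blue tile centre at about crop (166,376), with the pointer at (245,490). The knob bar is nearly horizontal, and its white mark points right, towards −y.

Run:
```python
from h import *
z=np.load("pics/top0.npz");p,d=z["p"],z["d"];W=pts("top",d);Z=W[...,2]
v,u=np.mgrid[:384,:512];hsv=cv2.cvtColor(p,cv2.COLOR_RGB2HSV)
r=np.hypot(W[...,0]-526.4,W[...,1]-9.65)
q=W[(Z>88)&(Z<106)&(r<34)];(c,s,a)=cv2.minAreaRect(q[:,:2].astype(np.float32));print("bar",len(q),q.mean(0),c,s,a)
U,S,Vt=np.linalg.svd(q[:,:2]-q[:,:2].mean(0));print("dir",np.arctan2(Vt[0][1],Vt[0][0]))
m=(Z>80)&(Z<106)&(r<34);print("zmed",np.median(Z[m]))
# white mark
wm=(r<34)&(p.min(-1)>150)&(Z>55);qw=W[wm];print("mark",len(qw),qw.mean(0),np.linalg.svd(qw[:,:2]-qw[:,:2].mean(0))[2][0])
# disc outer edge
for zl in((22,36),):
  m=(Z>zl[0])&(Z<42)&(r<108)&(r>85);print(cv2.minEnclosingCircle(W[m][:,:2].astype(np.float32)))
c=viewer.calibration("top");K=c["camera_matrix"];R=c["rotation"];o=c["position"]
def ray(uu,vv,h):
    k=R@np.linalg.solve(K,[uu,vv,1]);return (o+k*(h-o[2])/k[2])
f=lambda a:(150+(a[0]+.5)/4-.5,145+(a[1]+.5)/4-.5)
C=np.array([ray(*f(a),37) for a in((92,352),(143,308),(240,392),(190,452))]);b=C.mean(0);print(C.round(1),b)
t=ray(*f((247,482)),41);print("ptr",t)
A=np.array([526.4,9.65]);an=lambda w:np.arctan2(w[1]-A[1],w[0]-A[0])
print(an(b),an(t),"carousel", 0.698-(an(b)-an(t))%(2*np.pi),0.698+((an(t)-an(b))%(2*np.pi)),np.linalg.norm(b[:2]-A))
```

```text
bar 269 [526.31851368   9.24920648  96.91830101] (526.420166015625, 9.47308349609375) (16.022472381591797, 55.5587272644043) 8.294994354248047
dir 1.722055941870809
zmed 97.02727378881087
mark 11 [528.2174592   -5.32696977  98.93710697] [-0.11768471  0.99305101]
((523.19287109375, 10.014010429382324), 104.76717376708984)
[[480.5  94.3  37. ]
 [502.4  70.4  37. ]
 [463.3  22.1  37. ]
 [433.8  45.2  37. ]] [469.97609228  58.00143655  37.        ]
ptr [420.63383603  16.9188444   41.        ]
2.433088105800776 3.072974937311692 carousel -4.94529847566867 1.3378868315109163 74.3069228200759
```

>>> send_rows(
  moves=[
    [[185,294,-20,0.75,0.3],[185,294,-20,0.75,0.5],[185,294,-20,0.75,0.55],[185,294,-20,0.75,0.55],[185,294,-20,0.75,0.55],[185,294,-20,0.75,0.55],[185,294,-20,0.75,0.55],[185,294,-20,0.75,0.55],[185,294,-20,0.75,0.55]],
  ],
  grip_force=20,
)

```text
t: 1.0
tool_pos: [341.1, -284.4, 171.8]
eef_rot: [[0.527, 0.85, -0.001], [0.85, -0.527, -0.0], [-0.0, -0.001, -1.0]]
force: [0.4, -0.4, 0.6]
width: 38.4
finger_force: 0.0
```

>>> send_rows(
  moves=[
    [[185.5,295,-42,0.704,0.55],[185.5,295,-42,0.704,0.55],[185.5,295,-42,0.704,0.55],[185.5,295,-42,0.704,0.55],[185.5,295,-42,0.704,0.55],[185.5,295,-42,0.704,0.55],[185.5,295,-42,0.704,0.55],[185.5,295,-42,0.704,0.55],[185.5,295,-42,0.704,0.55],[185.5,295,-42,0.704,0.55]],
  ],
)

```text
t: 2.0
tool_pos: [525.9, 7.7, 129.8]
eef_rot: [[-0.144, 0.99, -0.001], [0.99, 0.144, -0.001], [-0.001, -0.001, -1.0]]
force: [-0.2, 0.4, -0.0]
width: 38.8
finger_force: 0.0
```

>>> send_rows(
  moves=[
    [[0,0,-20,0,0.55],[0,0,-45,0,0.55],[0,0,-58,0,0.55],[0,0,-64,0,0.55],[0,0,-66,0,0.55],[0,0,-66,0,0.55]],
  ],
)

```text
t: 2.6
tool_pos: [526.5, 8.7, 64.4]
eef_rot: [[-0.144, 0.99, 0.0], [0.99, 0.144, -0.0], [-0.0, 0.0, -1.0]]
force: [0.2, -0.1, 0.6]
width: 38.1
finger_force: 0.0
```

Run:
```python
from h import *
from plant import manip
p,d=viewer.capture("scene");cv2.imwrite("pics/s2.png",cv2.resize(p[130:260,140:330],(760,520),interpolation=cv2.INTER_CUBIC)[:,:,::-1])
s=manip.observe();print(s["force"],s["torque"],s["tool_pos"])
```

```text
[ 0.8612643  -0.04825909  0.2055196 ] [-0.03738381 -0.03470196  0.01500608] [526.81868469   8.8787694   64.66800515]
```

View pics/s2.png

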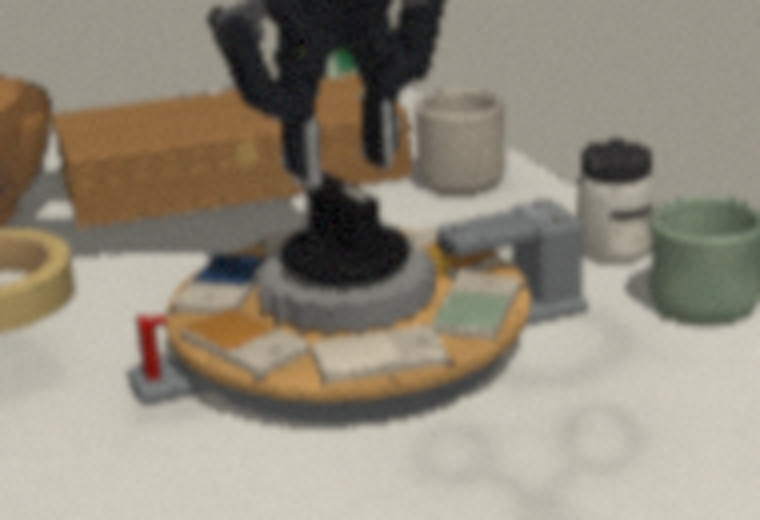

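The picture shows the fingertips at crop (305,185) and (380,165). That is above the knob, although the reported TCP z is 64, so I'll recheck with fresh pictures before pressing.

Run:
```python
from h import *
from plant import manip
s=manip.observe();print(s["t"],s["tool_pos"],s["joints"])
p,d=viewer.capture("scene")
c=viewer.calibration("scene");K=c["camera_matrix"];R=c["rotation"];o=c["position"]
def pr(w):
    k=K@(R.T@(np.array(w)-o));return k[:2]/k[2]
for w in ([526.4,9.5,98],[526.4,9.5,64],s["tool_pos"]): print(pr(w))
im=p[130:260,140:330].copy();im=cv2.resize(im,(760,520),interpolation=cv2.INTER_CUBIC)
cv2.imwrite("pics/s3.png",im[:,:,::-1])
W=pts("scene",d);m=(np.hypot(W[...,0]-526,W[...,1]-9)<50)&(W[...,2]>60)
q=W[m];
for a in range(60,200,10):
    e=q[(q[:,2]>=a)&(q[:,2]<a+10)]; 
    if len(e): print(a,len(e),e.min(0).round(),e.max(0).round())
```

```text
2.65 [526.81868469   8.8787694   64.66800515] [-1.14200388e-01  4.09146372e-01  1.80720148e+00 -1.42480642e-04
  9.24221105e-01 -2.59093228e-01]
[225.28825032 175.07908883]
[226.18334023 189.40260378]
[226.45575738 189.18339767]
60 272 [490. -27.  60.] [558.  40.  70.]
70 77 [513. -23.  70.] [534.  30.  80.]
80 79 [513. -21.  80.] [534.  35.  90.]
90 96 [512. -20.  90.] [535.  36.  98.]
100 29 [500.  -8. 104.] [552.  21. 110.]
110 84 [493.  -9. 110.] [560.  21. 120.]
120 90 [492.  -7. 120.] [561.  22. 130.]
130 85 [493.  -6. 130.] [561.  21. 140.]
140 78 [488.  -9. 140.] [569.  21. 150.]
150 155 [476. -13. 150.] [575.  23. 160.]
160 142 [476. -13. 160.] [575.  26. 170.]
170 160 [481. -14. 170.] [575.  27. 180.]
180 139 [481. -14. 180.] [576.  27. 190.]
190 164 [478. -13. 190.] [576.  17. 200.]
```

View pics/s3.png

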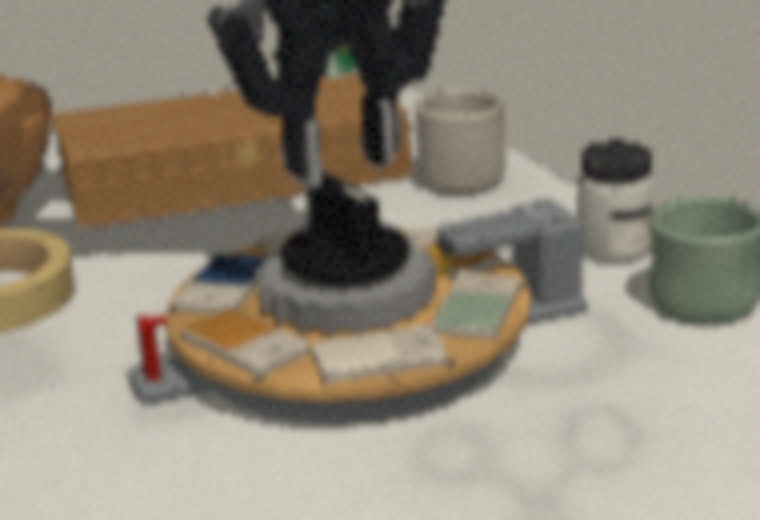

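Depth puts the fingertips at about 105 mm while the state says about 65. I'll hold for a moment and measure again, in case the picture lags.

>>> send_rows(
  moves=[
    [[0,0,0,0,0.55],[0,0,0,0,0.55],[0,0,0,0,0.55]],
  ],
)

```text
t: 3.0
tool_pos: [526.6, 9.7, 64.3]
eef_rot: [[-0.146, 0.989, 0.0], [0.989, 0.146, -0.0], [-0.0, 0.0, -1.0]]
force: [-0.4, 0.2, 0.5]
width: 38.4
finger_force: 0.0
```

```bash
cat > tip.py <<'E'
from h import *
from plant import manip
s=manip.observe();print(s["t"],s["tool_pos"],s["force"],s["torque"],s["width"],"yaw",np.arctan2(s["eef_rot"][1,0],s["eef_rot"][0,0]))
p,d=viewer.capture("scene");W=pts("scene",d);r=np.hypot(W[...,0]-526,W[...,1]-9)
for a in range(60,150,5):
    e=W[(r<50)&(W[...,2]>=a)&(W[...,2]<a+5)]
    if len(e): print(a,len(e),e.min(0).round(),e.max(0).round())
E
python3 tip.py
```

```text
3.0 [526.57625572   9.74174402  64.28015349] [-0.36058433  0.21833217  0.45104643] [ 0.01942547 -0.01003813 -0.01696026] 38.40432566101398 yaw 1.7170840705872386
60 235 [489. -28.  60.] [557.  41.  65.]
65 38 [512. -20.  65.] [536.  31.  70.]
70 39 [514. -21.  70.] [533.  31.  75.]
75 36 [514. -19.  75.] [534.  30.  80.]
80 36 [513. -19.  80.] [533.  34.  85.]
85 44 [514. -21.  85.] [535.  33.  90.]
90 35 [515. -20.  90.] [535.  25.  95.]
95 65 [515. -22.  95.] [536.  35.  98.]
100 6 [500.  -3. 103.] [546.  16. 105.]
105 26 [500.  -4. 105.] [552.  22. 110.]
110 39 [494.  -6. 110.] [556.  21. 115.]
115 40 [493.  -7. 115.] [560.  21. 120.]
120 45 [493.  -6. 120.] [559.  23. 125.]
125 42 [493.  -6. 125.] [558.  19. 130.]
130 41 [493.  -7. 130.] [558.  26. 135.]
135 45 [493.  -7. 135.] [557.  23. 140.]
140 37 [492.  -6. 140.] [558.  26. 145.]
145 46 [484.  -8. 145.] [566.  24. 150.]
```

The fingertips really are about 40 mm higher than the reported TCP implies, and the camera agrees with the table and the knob. I'll go by camera and force, and descend in guarded steps.

>>> send_rows(
  moves=[
    [[0,0,-5,0,0.55],[0,0,-10,0,0.55],[0,0,-15,0,0.55],[0,0,-20,0,0.55],[0,0,-20,0,0.55]],
  ],
)

```text
t: 3.55
tool_pos: [525.6, 9.7, 43.0]
eef_rot: [[-0.145, 0.989, -0.002], [0.989, 0.145, 0.0], [0.0, -0.002, -1.0]]
force: [0.2, -0.1, 0.4]
width: 38.5
finger_force: 0.0
```

```bash
python3 tip.py | head -12
python3 - <<'E'
from h import *
p,d=viewer.capture("scene");cv2.imwrite("pics/s4.png",cv2.resize(p[130:260,140:330],(760,520),interpolation=cv2.INTER_CUBIC)[:,:,::-1])
E
```

```text
3.55 [525.56911542   9.7056157   42.97899813] [ 0.15537255 -0.12202504  0.40404788] [0.00161767 0.0201757  0.05233418] 38.454056756402416 yaw 1.7167906944292795
60 233 [489. -29.  60.] [558.  39.  65.]
65 37 [512. -20.  65.] [537.  27.  70.]
70 30 [515. -20.  70.] [534.  18.  75.]
75 30 [515. -20.  75.] [534.  15.  80.]
80 40 [498. -20.  80.] [548.  14.  85.]
85 51 [494. -20.  85.] [556.  20.  90.]
90 78 [492. -20.  90.] [558.  21.  95.]
95 105 [492. -19.  95.] [560.  36. 100.]
100 36 [491.  -5. 100.] [559.  23. 105.]
105 43 [492.  -6. 105.] [556.  23. 110.]
110 42 [492.  -7. 110.] [557.  22. 115.]
```

View pics/s4.png

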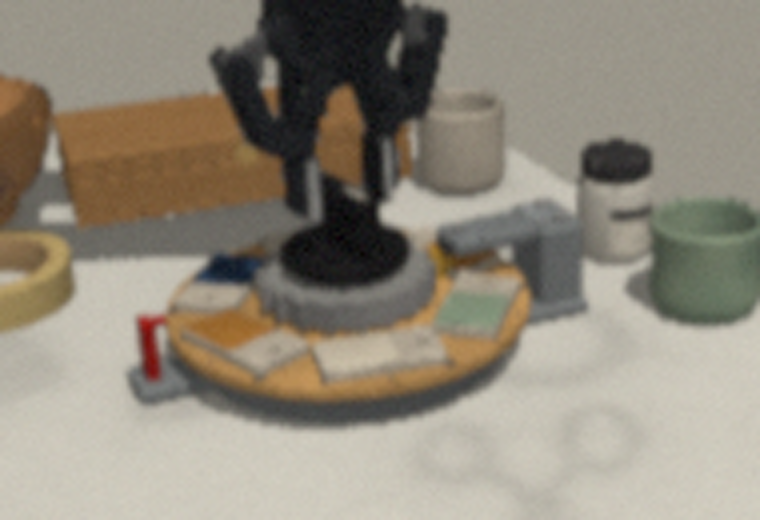

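The fingers now straddle the bar, with tips at about 83 mm at crop (315,215) and (380,195). The offset is a constant 40 mm or so. I'll go on down to touch the skirt.

>>> send_rows(
  moves=[
    [[0,0,-6,0,0.55],[0,0,-12,0,0.55],[0,0,-15,0,0.55],[0,0,-17,0,0.55],[0,0,-17,0,0.55]],
  ],
)

```text
t: 4.15
tool_pos: [526.1, 9.6, 26.6]
eef_rot: [[-0.145, 0.989, -0.001], [0.989, 0.145, 0.0], [0.0, -0.001, -1.0]]
force: [-0.0, -0.5, 0.1]
width: 38.0
finger_force: 0.0
```

>>> send_rows(
  moves=[
    [[0,0,-2,0,0.55],[0,0,-4,0,0.55],[0,0,-4,0,0.55]],
  ],
)

```text
t: 4.45
tool_pos: [526.8, 9.6, 23.1]
eef_rot: [[-0.145, 0.989, 0.001], [0.989, 0.145, -0.0], [-0.0, 0.001, -1.0]]
force: [0.4, -0.8, 1.4]
width: 38.0
finger_force: 0.8
```

>>> send_rows(
  moves=[
    [[0,0,-1,0,0.55],[0,0,-2,0,0.55],[0,0,-3,0,0.55],[0,0,-3,0,0.55]],
  ],
)

```text
t: 4.85
tool_pos: [526.8, 9.6, 20.2]
eef_rot: [[-0.145, 0.989, 0.001], [0.989, 0.145, -0.0], [-0.0, 0.001, -1.0]]
force: [0.5, 0.6, 5.6]
width: 38.5
finger_force: 2.4
```

>>> send_rows(
  moves=[
    [[0,0,-2,0,0.55],[0,0,-4,0,0.55],[0,0,-5,0,0.55],[0,0,-5,0,0.55]],
  ],
)

```text
t: 5.25
tool_pos: [526.9, 9.5, 15.3]
eef_rot: [[-0.145, 0.989, 0.001], [0.989, 0.145, -0.0], [-0.0, 0.001, -1.0]]
force: [-0.3, 0.5, 8.4]
width: 38.5
finger_force: 4.1
```

>>> send_rows(
  moves=[
    [[0,0,0.3,0,0.62],[0,0,0.6,0,0.68],[0,0,0.9,0,0.74],[0,0,1,0,0.74]],
  ],
)

```text
t: 5.65
tool_pos: [525.1, 9.5, 16.1]
eef_rot: [[-0.146, 0.989, -0.002], [0.989, 0.146, -0.0], [0.0, -0.002, -1.0]]
force: [-2.4, -0.7, 9.1]
width: 22.2
finger_force: 4.3
```

>>> send_rows(
  moves=[
    [[0,0,0.2,0,0.8],[0,0,0.3,0,0.9],[0,0,0.3,0,0.9],[0,0,0.3,0,0.9]],
  ],
  grip_force=30,
)

```text
t: 6.05
tool_pos: [525.4, 9.6, 16.4]
eef_rot: [[-0.146, 0.989, -0.002], [0.989, 0.146, -0.0], [0.0, -0.002, -1.0]]
force: [-2.3, 0.0, 9.0]
width: 15.8
finger_force: 36.5
```

```bash
cat > o.py <<'E'
import numpy as np
from plant import manip
s=manip.observe();print(s["t"],s["tool_pos"].round(2),s["force"].round(2),s["torque"].round(3),round(s["width"],1),s["finger_force"],"yaw",np.arctan2(s["eef_rot"][1,0],s["eef_rot"][0,0]).round(4))
E
python3 o.py
```

```text
6.05 [525.39   9.56  16.44] [-2.31  0.03  8.97] [-0.073  0.529 -0.045] 15.8 36.53197607025504 yaw 1.7169
```

>>> send_rows(
  moves=[
    [[-0.5,0,0,0.03,0.9],[-1,0,0,0.08,0.9],[-1,0,0,0.15,0.9],[-1,0,0,0.15,0.9]],
  ],
)

```text
t: 6.45
tool_pos: [525.3, 9.5, 16.7]
eef_rot: [[-0.294, 0.956, -0.0], [0.956, 0.294, -0.0], [-0.0, -0.0, -1.0]]
force: [-0.7, -0.4, 8.8]
width: 15.4
finger_force: 36.5
```

```bash
python3 o.py
```

```text
6.45 [525.33   9.52  16.68] [-0.67 -0.42  8.84] [-0.063  0.274  0.05 ] 15.4 36.51140003430584 yaw 1.8688
```

>>> send_rows(
  moves=[
    [[0,0,-0.4,0.04,0.9],[0,0,-0.6,0.09,0.9],[0,0,-0.6,0.13,0.9],[0,0,-0.6,0.16,0.9],[0,0,-0.6,0.175,0.9],[0,0,-0.6,0.19,0.9]],
  ],
)

```text
t: 7.05
tool_pos: [525.3, 9.5, 16.1]
eef_rot: [[-0.468, 0.884, -0.0], [0.884, 0.468, -0.0], [-0.0, -0.0, -1.0]]
force: [-0.6, -0.6, 8.6]
width: 15.9
finger_force: 36.6
```

```bash
python3 o.py
```

```text
7.05 [525.33   9.54  16.1 ] [-0.63 -0.61  8.59] [-0.032  0.253 -0.093] 15.9 36.58704704871752 yaw 2.0574
```

>>> send_rows(
  moves=[
    [[0,0,0,0.05,0.9],[0,0,0,0.12,0.9],[0,0,0,0.2,0.9],[0,0,0,0.3,0.9],[0,0,0,0.4,0.9],[0,0,0,0.5,0.9],[0,0,0,0.6,0.9],[0,0,0,0.7,0.9],[0,0,0,0.77,0.9],[0,0,0,0.82,0.9],[0,0,0,0.85,0.9],[0,0,0,0.87,0.9]],
  ],
)

```text
t: 8.25
tool_pos: [525.3, 9.5, 16.1]
eef_rot: [[-0.977, 0.212, -0.0], [0.212, 0.977, -0.0], [-0.0, -0.0, -1.0]]
force: [-1.1, -0.2, 8.8]
width: 15.7
finger_force: 36.6
```

```bash
python3 o.py
```

```text
8.25 [525.29   9.49  16.08] [-1.06 -0.17  8.76] [-0.084  0.274 -0.053] 15.7 36.608339957892895 yaw 2.9279
```

>>> send_rows(
  moves=[
    [[0,0,0,0.03,0.9],[0,0,0,0.07,0.9],[0,0,0,0.11,0.9],[0,0,0,0.14,0.9],[0,0,0,0.155,0.9],[0,0,0,0.165,0.9]],
  ],
)

```text
t: 8.85
tool_pos: [525.3, 9.5, 16.1]
eef_rot: [[-0.999, 0.049, 0.0], [0.049, 0.999, -0.0], [-0.0, -0.0, -1.0]]
force: [-0.7, -0.8, 9.1]
width: 15.6
finger_force: 36.6
```

```bash
python3 o.py
```

```text
8.85 [525.32   9.48  16.11] [-0.65 -0.79  9.14] [-0.074  0.316 -0.029] 15.6 36.60681780427694 yaw 3.0924
```

>>> send_rows(
  moves=[
    [[0,0,0,0.01,0.9],[0,0,0,0.02,0.9]],
  ],
)

```text
t: 9.05
tool_pos: [525.3, 9.5, 16.1]
eef_rot: [[-1.0, 0.029, 0.0], [0.029, 1.0, -0.0], [-0.0, -0.0, -1.0]]
force: [-2.0, 0.5, 8.1]
width: 15.5
finger_force: 36.6
```

```bash
python3 o.py
```

```text
9.05 [525.33   9.47  16.1 ] [-2.02  0.51  8.11] [-0.133  0.303 -0.065] 15.5 36.60771656781435 yaw 3.1122
```

>>> send_rows(
  moves=[
    [[0,0,0,0.008,0.9],[0,0,0,0.016,0.9]],
  ],
)

```text
t: 9.25
tool_pos: [525.3, 9.5, 16.1]
eef_rot: [[-1.0, 0.013, -0.0], [0.013, 1.0, -0.0], [0.0, -0.0, -1.0]]
force: [-0.7, -0.2, 8.6]
width: 15.6
finger_force: 36.6
```

```bash
python3 o.py
```

```text
9.25 [525.28   9.5   16.09] [-0.73 -0.16  8.57] [-0.063  0.327 -0.034] 15.6 36.608270555734634 yaw 3.1282
```

>>> send_rows(
  moves=[
    [[0,0,0,0.008,0.9],[0,0,0,0.016,0.9]],
  ],
)

```text
t: 9.45
tool_pos: [525.3, 9.5, 16.1]
eef_rot: [[-1.0, -0.003, -0.0], [-0.003, 1.0, -0.0], [0.0, -0.0, -1.0]]
force: [-1.5, -0.3, 9.7]
width: 15.6
finger_force: 36.6
```

```bash
python3 o.py
```

```text
9.45 [525.29   9.5   16.09] [-1.49 -0.28  9.67] [-0.067  0.304 -0.08 ] 15.6 36.60802759230137 yaw -3.139
```

>>> send_rows(
  moves=[
    [[0,0,0,0.008,0.9],[0,0,0,0.016,0.9]],
  ],
)

```text
t: 9.65
tool_pos: [525.3, 9.5, 16.1]
eef_rot: [[-1.0, -0.019, 0.0], [-0.019, 1.0, -0.0], [-0.0, -0.0, -1.0]]
force: [-1.3, 0.3, 8.7]
width: 15.4
finger_force: 36.6
```

```bash
sed -i 's/"yaw",\(.*\)\.round(4))/"yaw",(\1%(2*np.pi)).round(4))/' o.py; python3 o.py
```

```text
9.65 [525.3    9.49  16.09] [-1.29  0.26  8.73] [-0.063  0.295 -0.071] 15.4 36.60741861909628 yaw 3.1601
```

>>> send_rows(
  moves=[
    [[0,0,0,0.008,0.9],[0,0,0,0.016,0.9]],
  ],
)

```text
t: 9.85
tool_pos: [525.3, 9.5, 16.1]
eef_rot: [[-0.999, -0.035, -0.0], [-0.035, 0.999, -0.0], [0.0, -0.0, -1.0]]
force: [-0.8, -0.2, 8.8]
width: 15.5
finger_force: 36.6
```

```bash
python3 o.py
```

```text
9.85 [525.29   9.48  16.1 ] [-0.8  -0.25  8.83] [-0.059  0.304 -0.078] 15.5 36.60783536732197 yaw 3.1761
```

>>> send_rows(
  moves=[
    [[0,0,0,0.008,0.9],[0,0,0,0.016,0.9]],
  ],
)

```text
t: 10.05
tool_pos: [525.3, 9.5, 16.1]
eef_rot: [[-0.999, -0.05, -0.0], [-0.05, 0.999, -0.0], [0.0, -0.0, -1.0]]
force: [-1.3, -0.5, 8.4]
width: 15.8
finger_force: 36.7
```

```bash
python3 o.py
```

```text
10.05 [525.31   9.49  16.1 ] [-1.31 -0.5   8.42] [-0.095  0.297 -0.146] 15.8 36.65078591555357 yaw 3.1921
```

>>> send_rows(
  moves=[
    [[0,0,0,0.003,0.9],[0,0,0,0.006,0.9]],
  ],
)

```text
t: 10.25
tool_pos: [525.3, 9.5, 16.1]
eef_rot: [[-0.998, -0.056, 0.0], [-0.056, 0.998, -0.0], [0.0, -0.0, -1.0]]
force: [-1.1, -0.6, 8.0]
width: 15.7
finger_force: 36.7
```

```bash
python3 o.py
```

```text
10.25 [525.31   9.49  16.1 ] [-1.07 -0.64  8.01] [-0.105  0.276 -0.1  ] 15.7 36.6793404892087 yaw 3.1978
```

>>> send_rows(
  moves=[
    [[0,0,0,0.003,0.9],[0,0,0,0.006,0.9]],
  ],
)

```text
t: 10.45
tool_pos: [525.3, 9.5, 16.1]
eef_rot: [[-0.998, -0.062, -0.0], [-0.062, 0.998, -0.0], [0.0, -0.0, -1.0]]
force: [-1.0, -0.7, 8.4]
width: 15.4
finger_force: 36.7
```

```bash
python3 o.py
```

```text
10.45 [525.3    9.45  16.09] [-0.98 -0.67  8.36] [-0.14   0.334 -0.209] 15.4 36.723164319992065 yaw 3.2037
```

The stop is felt: torque rises to about 0.21 N m with friction, roughly 3–4 N at the stop. Now I'll let the knob rise here.

>>> send_rows(
  moves=[
    [[0,0,2,0,0.9],[0,0,4,0,0.9],[0,0,6,0,0.9],[0,0,8,0,0.9],[0,0,8,0,0.9]],
  ],
)

```text
t: 10.95
tool_pos: [525.2, 9.5, 23.7]
eef_rot: [[-0.998, -0.062, -0.0], [-0.062, 0.998, -0.0], [0.0, -0.0, -1.0]]
force: [-0.9, -0.8, 3.5]
width: 15.6
finger_force: 35.5
```

```bash
python3 o.py
```

```text
10.95 [525.23   9.47  23.68] [-0.86 -0.76  3.51] [-0.261  0.075 -0.138] 15.6 35.501504726707935 yaw 3.2039
```

>>> send_rows(
  moves=[
    [[0,0,0.5,0,0.9],[0,0,0.5,0,0.9]],
  ],
)

```text
t: 11.15
tool_pos: [525.3, 9.5, 24.0]
eef_rot: [[-0.998, -0.062, -0.0], [-0.062, 0.998, -0.0], [0.0, -0.0, -1.0]]
force: [0.2, -2.6, 0.7]
width: 15.8
finger_force: 34.9
```

```bash
python3 o.py
```

```text
11.15 [525.26   9.53  24.  ] [ 0.2  -2.62  0.69] [-0.366  0.02  -0.131] 15.8 34.885405618697405 yaw 3.2039
```

The knob is up (Fz about 0). Clockwise next: approach click 1.

>>> send_rows(
  moves=[
    [[0,0,0,-0.02,0.9],[0,0,0,-0.05,0.9],[0,0,0,-0.08,0.9],[0,0,0,-0.1,0.9],[0,0,0,-0.11,0.9]],
  ],
)

```text
t: 11.65
tool_pos: [525.2, 9.6, 24.2]
eef_rot: [[-0.999, 0.049, -0.0], [0.049, 0.999, -0.0], [0.0, -0.0, -1.0]]
force: [-1.5, -1.8, 3.0]
width: 15.9
finger_force: 34.7
```

```bash
python3 o.py
```

```text
11.65 [525.24   9.57  24.18] [-1.47 -1.76  3.03] [-0.414  0.096  0.074] 15.9 34.665650334209204 yaw 3.0929
```

>>> send_rows(
  moves=[
    [[0,0,0,-0.01,0.9],[0,0,0,-0.02,0.9]],
  ],
)

```text
t: 11.85
tool_pos: [525.3, 9.6, 24.2]
eef_rot: [[-0.998, 0.068, -0.0], [0.068, 0.998, -0.0], [0.0, -0.0, -1.0]]
force: [-0.5, -2.5, 4.8]
width: 15.5
finger_force: 34.9
```

```bash
python3 o.py
```

```text
11.85 [525.26   9.61  24.17] [-0.45 -2.51  4.79] [-0.478  0.076 -0.015] 15.5 34.911276503762565 yaw 3.0731
```

>>> send_rows(
  moves=[
    [[0,0,0,-0.01,0.9],[0,0,0,-0.02,0.9]],
  ],
)

```text
t: 12.05
tool_pos: [525.4, 9.6, 24.3]
eef_rot: [[-0.996, 0.088, -0.0], [0.088, 0.996, -0.0], [0.0, -0.0, -1.0]]
force: [-1.5, -2.1, 4.7]
width: 15.6
finger_force: 35.0
```

```bash
python3 o.py
```

```text
12.05 [525.36   9.57  24.27] [-1.51 -2.14  4.75] [-0.494  0.267  0.044] 15.6 35.03203611820936 yaw 3.053
```

>>> send_rows(
  moves=[
    [[0,0,0,-0.01,0.9],[0,0,0,-0.02,0.9]],
  ],
)

```text
t: 12.25
tool_pos: [525.3, 9.6, 24.2]
eef_rot: [[-0.994, 0.108, -0.0], [0.108, 0.994, -0.0], [0.0, -0.0, -1.0]]
force: [-1.1, -2.6, 5.5]
width: 15.6
finger_force: 35.0
```

```bash
python3 o.py
```

```text
12.25 [525.33   9.57  24.23] [-1.09 -2.58  5.54] [-0.513  0.299 -0.024] 15.6 35.03302462399006 yaw 3.033
```

>>> send_rows(
  moves=[
    [[0,0,0.5,-0.01,0.9],[0,0,0.5,-0.01,0.9],[0,0,0.5,-0.01,0.9]],
  ],
)

```text
t: 12.55
tool_pos: [525.3, 9.6, 24.7]
eef_rot: [[-0.993, 0.118, -0.0], [0.118, 0.993, -0.0], [0.0, -0.0, -1.0]]
force: [-0.9, -1.9, 4.5]
width: 15.8
finger_force: 35.0
```

```bash
python3 o.py
python3 - <<'E'
from h import *
a,da=viewer.capture("top");b,db=viewer.capture("scene");np.savez("pics/c1.npz",a=a,da=da,b=b,db=db)
A=cv2.resize(a[145:285,150:290],(400,400),interpolation=cv2.INTER_CUBIC);B=cv2.resize(b[165:240,165:290],(667,400),interpolation=cv2.INTER_CUBIC)
B=cv2.resize(b[165:240,170:290],None,fx=3.3,fy=3.3,interpolation=cv2.INTER_CUBIC)
B=cv2.copyMakeBorder(B,0,400-B.shape[0],0,0,cv2.BORDER_CONSTANT)
cv2.imwrite("pics/c1.png",np.hstack([A,B])[:,:,::-1])
E
```

```text
12.55 [525.3    9.61  24.66] [-0.93 -1.92  4.49] [-0.535  0.27  -0.059] 15.8 34.97943872585893 yaw 3.0238
```

View pics/c1.png

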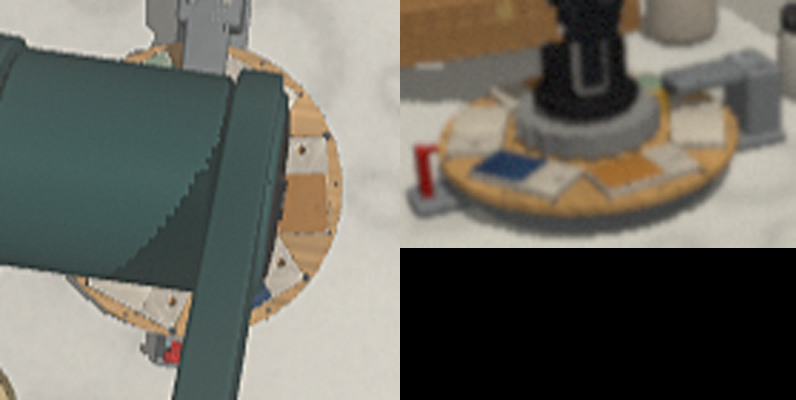

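The blue tile is well in view of the scene camera (combined picture (508,163)). I'll measure the rotation from it.

```bash
cat > ang.py <<'E'
from h import *
A=np.array([525.3,9.6])
def blob(n,p,lo,hi,smin,box,h=37):
    c=viewer.calibration(n);K=c["camera_matrix"];R=c["rotation"];o=c["position"]
    hsv=cv2.cvtColor(p,cv2.COLOR_RGB2HSV);m=np.zeros(p.shape[:2],bool);u0,u1,v0,v1=box
    s=hsv[v0:v1,u0:u1];m[v0:v1,u0:u1]=(s[...,0]>=lo)&(s[...,0]<=hi)&(s[...,1]>smin)&(s[...,2]>30)
    v,u=np.nonzero(m);k=np.c_[u,v,np.ones(len(u))]@np.linalg.inv(K).T@R.T
    P=o+k*((h-o[2])/k[:,2])[:,None];r=np.hypot(*(P[:,:2]-A).T);P=P[(r<110)&(r>45)]
    c=P.mean(0)[:2];return len(P),c.round(1),np.hypot(*(c-A)).round(1),np.arctan2(c[1]-A[1],c[0]-A[0])
S=(165,295,165,245)
def blue(n,p,box):return blob(n,p,103,125,110,box)
if __name__=="__main__":
    t=blue("top",np.load("pics/top0.npz")["p"],(160,275,150,275));print("top0",t)
    s=blue("scene",np.load("pics/scene0.npz")["p"],S);print("scene0",s)
    c=blue("scene",np.load("pics/c1.npz")["b"],S);print("c1",c)
    f=lambda x:(x+np.pi)%(2*np.pi)-np.pi
    print("rot ccw from start",f(c[3]-t[3]),f(c[3]-s[3]),"by yaw",3.0238-1.717)
E
python3 ang.py
```

```text
top0 (0, array([nan, nan]), np.float64(nan), np.float64(nan))
scene0 (47, array([475.6,  61.2]), np.float64(71.6), np.float64(2.3376303261843034))
c1 (68, array([454.3, -27.9]), np.float64(80.3), np.float64(-2.6563289211226806))
rot ccw from start nan 1.2892260598726022 by yaw 1.3068ang.py:9: RuntimeWarning: Mean of empty slice.
  c=P.mean(0)[:2];return len(P),c.round(1),np.hypot(*(c-A)).round(1),np.arctan2(c[1]-A[1],c[0]-A[0])
  ret = um.true_divide(
```

>>> send_rows(
  moves=[
    [[0,0,0.5,-0.01,0.9],[0,0,1,-0.02,0.9],[0,0,1,-0.02,0.9]],
  ],
)

```text
t: 12.95
tool_pos: [525.2, 9.7, 25.1]
eef_rot: [[-0.99, 0.138, -0.0], [0.138, 0.99, -0.0], [0.0, -0.0, -1.0]]
force: [1.0, -2.9, -4.8]
width: 16.0
finger_force: 32.9
```

```bash
python3 o.py
```

```text
12.95 [525.18   9.66  25.14] [ 0.99 -2.89 -4.77] [-0.577 -0.187  0.012] 16.0 32.88517654873431 yaw 3.0033
```

>>> send_rows(
  moves=[
    [[0,0,-0.5,-0.02,0.9],[0,0,-0.5,-0.06,0.9],[0,0,-0.5,-0.11,0.9],[0,0,-0.5,-0.16,0.9],[0,0,-0.5,-0.2,0.9],[0,0,-0.5,-0.22,0.9],[0,0,-0.5,-0.24,0.9]],
  ],
)

```text
t: 13.65
tool_pos: [525.2, 9.7, 25.1]
eef_rot: [[-0.929, 0.37, -0.0], [0.37, 0.929, -0.0], [0.0, -0.0, -1.0]]
force: [-0.0, -2.5, -1.9]
width: 15.7
finger_force: 33.5
```

```bash
python3 o.py
```

```text
13.65 [525.24   9.67  25.09] [-0.05 -2.52 -1.89] [-0.535  0.019  0.158] 15.7 33.492893795482814 yaw 2.7628
```

>>> send_rows(
  moves=[
    [[0,0,0,-0.01,0.9],[0,0,0,-0.02,0.9]],
  ],
)

```text
t: 13.85
tool_pos: [525.2, 9.7, 25.1]
eef_rot: [[-0.922, 0.388, -0.0], [0.388, 0.922, -0.0], [0.0, -0.0, -1.0]]
force: [0.2, -2.9, -2.2]
width: 15.8
finger_force: 33.4
```

```bash
python3 o.py
```

```text
13.85 [525.24   9.68  25.1 ] [ 0.22 -2.92 -2.16] [-0.508  0.044  0.073] 15.8 33.42980613000691 yaw 2.7432
```

>>> send_rows(
  moves=[
    [[0,0,0,-0.01,0.9],[0,0,0,-0.02,0.9]],
  ],
)

```text
t: 14.05
tool_pos: [525.3, 9.6, 25.1]
eef_rot: [[-0.914, 0.406, -0.0], [0.406, 0.914, -0.0], [0.0, -0.0, -1.0]]
force: [-1.1, -3.1, -3.3]
width: 15.2
finger_force: 33.3
```

```bash
python3 o.py
```

```text
14.05 [525.27   9.64  25.12] [-1.09 -3.12 -3.27] [-0.556  0.14   0.055] 15.2 33.3221673918888 yaw 2.7231
```

>>> send_rows(
  moves=[
    [[0,0,0,-0.01,0.9],[0,0,0,-0.02,0.9]],
  ],
)

```text
t: 14.25
tool_pos: [525.3, 9.6, 25.1]
eef_rot: [[-0.905, 0.425, -0.0], [0.425, 0.905, -0.0], [0.0, -0.0, -1.0]]
force: [-0.4, -1.7, -3.3]
width: 15.6
finger_force: 33.3
```

```bash
python3 o.py
```

```text
14.25 [525.31   9.63  25.12] [-0.41 -1.66 -3.32] [-0.534  0.075  0.03 ] 15.6 33.29253016971052 yaw 2.7028
```

>>> send_rows(
  moves=[
    [[0,0,0,-0.01,0.9],[0,0,0,-0.02,0.9]],
  ],
)

```text
t: 14.45
tool_pos: [525.3, 9.6, 25.1]
eef_rot: [[-0.897, 0.443, -0.0], [0.443, 0.897, -0.0], [0.0, -0.0, -1.0]]
force: [0.1, -2.2, -3.1]
width: 15.1
finger_force: 33.2
```

```bash
python3 o.py
```

```text
14.45 [525.26   9.62  25.11] [ 0.12 -2.16 -3.09] [-0.529  0.11   0.091] 15.1 33.24901367537677 yaw 2.6829
```

>>> send_rows(
  moves=[
    [[0,0,0,0,0.9],[0,0,0,0,0.9],[0,0,0,0,0.9],[0,0,0,-0.02,0.9],[0,0,0,-0.06,0.9],[0,0,0,-0.11,0.9],[0,0,0,-0.16,0.9],[0,0,0,-0.2,0.9],[0,0,0,-0.23,0.9],[0,0,0,-0.245,0.9],[0,0,0,-0.255,0.9]],
  ],
)

```text
t: 15.55
tool_pos: [525.2, 9.7, 25.1]
eef_rot: [[-0.756, 0.654, -0.0], [0.654, 0.756, 0.0], [0.0, -0.0, -1.0]]
force: [-0.1, -2.1, -4.1]
width: 15.6
finger_force: 33.1
```

```bash
python3 o.py
```

```text
15.55 [525.23   9.7   25.11] [-0.05 -2.13 -4.06] [-0.432  0.088  0.087] 15.6 33.099766708910465 yaw 2.4282
```

>>> send_rows(
  moves=[
    [[0,0,0,-0.01,0.9]],
  ],
)

```text
t: 15.65
tool_pos: [525.3, 9.7, 25.1]
eef_rot: [[-0.75, 0.662, -0.0], [0.662, 0.75, 0.0], [0.0, -0.0, -1.0]]
force: [-1.4, -0.9, -4.1]
width: 15.6
finger_force: 33.1
```

```bash
python3 o.py
```

```text
15.65 [525.26   9.67  25.1 ] [-1.37 -0.9  -4.11] [-0.421  0.042  0.154] 15.6 33.0759387742728 yaw 2.4183
```

>>> send_rows(
  moves=[
    [[0,0,0,-0.01,0.9]],
  ],
)

```text
t: 15.75
tool_pos: [525.3, 9.7, 25.1]
eef_rot: [[-0.743, 0.669, -0.0], [0.669, 0.743, -0.0], [0.0, -0.0, -1.0]]
force: [-1.4, -1.7, -4.7]
width: 15.3
finger_force: 33.1
```

```bash
python3 o.py
```

```text
15.75 [525.27   9.7   25.13] [-1.43 -1.75 -4.66] [-0.497  0.093  0.063] 15.3 33.06462423875928 yaw 2.4082
```

>>> send_rows(
  moves=[
    [[0,0,0,-0.01,0.9]],
  ],
)

```text
t: 15.85
tool_pos: [525.3, 9.7, 25.1]
eef_rot: [[-0.736, 0.677, -0.0], [0.677, 0.736, 0.0], [0.0, -0.0, -1.0]]
force: [-0.5, -1.9, -5.2]
width: 15.4
finger_force: 33.1
```

```bash
python3 o.py
```

```text
15.85 [525.27   9.68  25.12] [-0.46 -1.9  -5.17] [-0.36   0.088  0.091] 15.4 33.07926337234676 yaw 2.398
```

>>> send_rows(
  moves=[
    [[0,0,0,-0.01,0.9]],
  ],
)

```text
t: 15.95
tool_pos: [525.2, 9.7, 25.1]
eef_rot: [[-0.729, 0.684, -0.0], [0.684, 0.729, 0.0], [0.0, -0.0, -1.0]]
force: [-0.4, -1.6, -4.0]
width: 15.2
finger_force: 33.1
```

```bash
python3 o.py
```

```text
15.95 [525.23   9.66  25.11] [-0.35 -1.62 -3.96] [-0.347  0.106  0.052] 15.2 33.05993651971221 yaw 2.3879
```

>>> send_rows(
  moves=[
    [[0,0,0,-0.01,0.9]],
  ],
)

```text
t: 16.05
tool_pos: [525.3, 9.6, 25.1]
eef_rot: [[-0.722, 0.692, -0.0], [0.692, 0.722, -0.0], [0.0, -0.0, -1.0]]
force: [-0.3, -1.5, -4.9]
width: 15.6
finger_force: 33.0
```

```bash
python3 o.py
```

```text
16.05 [525.27   9.64  25.12] [-0.32 -1.53 -4.87] [-0.407  0.109  0.149] 15.6 33.03425079211593 yaw 2.3779
```

>>> send_rows(
  moves=[
    [[0,0,0,-0.01,0.9]],
  ],
)

```text
t: 16.15
tool_pos: [525.3, 9.6, 25.1]
eef_rot: [[-0.715, 0.699, -0.0], [0.699, 0.715, -0.0], [0.0, -0.0, -1.0]]
force: [0.1, -1.8, -3.6]
width: 15.8
finger_force: 33.0
```

```bash
python3 o.py
```

```text
16.15 [525.29   9.62  25.12] [ 0.12 -1.76 -3.61] [-0.348  0.135  0.036] 15.8 33.01253537647426 yaw 2.3679
```

>>> send_rows(
  moves=[
    [[0,0,0,-0.01,0.9]],
  ],
)

```text
t: 16.25
tool_pos: [525.3, 9.6, 25.1]
eef_rot: [[-0.708, 0.706, -0.0], [0.706, 0.708, -0.0], [0.0, -0.0, -1.0]]
force: [-1.0, -1.6, -4.3]
width: 15.5
finger_force: 33.0
```

```bash
python3 o.py
```

```text
16.25 [525.32   9.64  25.13] [-1.04 -1.6  -4.3 ] [-0.423  0.145  0.049] 15.5 32.994364220649004 yaw 2.3579
```

>>> send_rows(
  moves=[
    [[0,0,0,-0.01,0.9]],
  ],
)

```text
t: 16.35
tool_pos: [525.3, 9.6, 25.1]
eef_rot: [[-0.701, 0.713, -0.0], [0.713, 0.701, -0.0], [0.0, -0.0, -1.0]]
force: [0.1, -1.9, -5.1]
width: 15.7
finger_force: 33.0
```

```bash
python3 o.py;python3 - <<'E'
from h import *
b,db=viewer.capture("scene");np.savez("pics/c3.npz",b=b)
cv2.imwrite("pics/c3.png",cv2.resize(b[165:240,165:290],(800,480),interpolation=cv2.INTER_CUBIC)[:,:,::-1])
E
```

```text
16.35 [525.31   9.63  25.14] [ 0.05 -1.88 -5.11] [-0.404  0.135  0.013] 15.7 32.977907583117485 yaw 2.3479
```

View pics/c3.png

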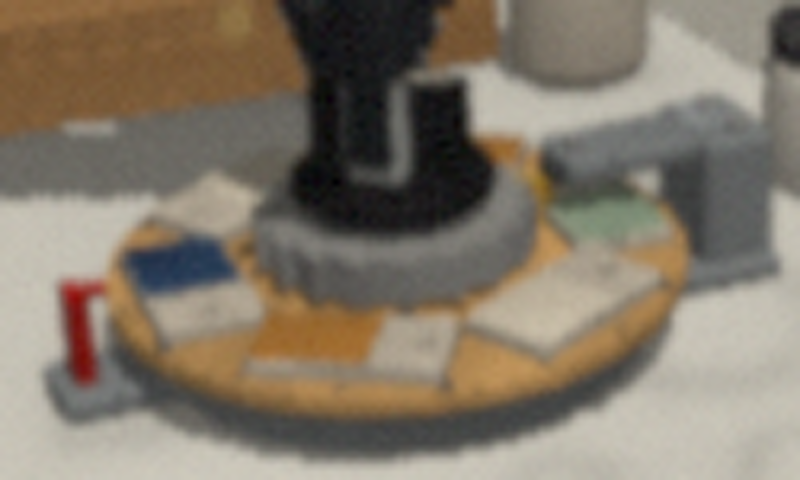

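The blue tile stands at the red pointer: tile around (190,290), pointer end at (106,292). The torque drop near yaw 2.37 marks the third click. I'll check the tile's angle against the pointer.

Run:
```python
from h import *
c=viewer.calibration("scene");K=c["camera_matrix"];R=c["rotation"];o=c["position"]
def ray(a,h):
    uu,vv=165+(a[0]+.5)/6.4-.5,165+(a[1]+.5)/6.4-.5
    k=R@np.linalg.solve(K,[uu,vv,1]);return (o+k*(h-o[2])/k[2])[:2]
A=np.array([525.3,9.6]);an=lambda w:np.arctan2(*(w-A)[::-1])
C=np.array([ray(a,37) for a in((124,254),(222,240),(264,308),(165,334))]);b=C.mean(0);t=ray((106,292),41)
print(C.round(1),b,np.hypot(*(b-A)),an(b)%6.2832,t,np.hypot(*(t-A)),an(t)%6.2832)
from ang import *
x=blue("scene",np.load("pics/c3.npz")["b"],S);y=blue("scene",np.load("pics/c1.npz")["b"],S);print(x,y,(x[3]-y[3])%6.2832-6.2832, 2.3479-3.0238)
```

```text
[[437.   41. ]
 [470.1  33.8]
 [463.5 -22. ]
 [429.  -22.6]] [449.91576775   7.55636655] 75.41192816815372 3.1687102692660036 [420.02780177   8.49449713] 105.27800272044296 3.152108335808392
(58, array([450.3,  22.3]), np.float64(76.0), np.float64(2.974033909698052)) (68, array([454.3, -27.9]), np.float64(80.3), np.float64(-2.6563289211226806)) -0.6528371691792669 -0.6759
```

>>> send_rows(
  moves=[
    [[0,0,-0.3,-0.004,0.9],[0,0,-0.6,-0.008,0.9],[0,0,-0.6,-0.008,0.9]],
  ],
)

```text
t: 16.7
tool_pos: [525.4, 9.6, 25.0]
eef_rot: [[-0.696, 0.718, 0.0], [0.718, 0.696, -0.0], [-0.0, -0.0, -1.0]]
force: [-3.1, -3.0, 4.4]
width: 15.7
finger_force: 34.7
```

```bash
python3 o.py
```

```text
16.7 [525.36   9.63  25.02] [-3.08 -2.99  4.45] [-0.391  0.587  0.066] 15.7 34.67684922510671 yaw 2.3407
```

>>> send_rows(
  moves=[
    [[0,0,0.3,0,0.85],[0,0,0.3,0,0.78],[0,0,0.5,0,0.72],[0,0,1,0,0.65],[0,0,3,0,0.58],[0,0,6,0,0.55],[0,0,12,0,0.55],[0,0,25,0,0.55],[0,0,50,0,0.55],[0,0,90,0,0.55],[0,0,130,0,0.55],[0,0,150,0,0.55]],
  ],
)

```text
t: 17.9
tool_pos: [527.2, 9.5, 178.6]
eef_rot: [[-0.696, 0.718, 0.005], [0.718, 0.696, -0.001], [-0.004, 0.003, -1.0]]
force: [1.2, 0.4, 0.3]
width: 38.5
finger_force: 0.0
```

>>> send_rows(
  moves=[
    [[-80,-128,0,0,0.5],[-80,-128,0,0,0.5],[-160,-256,0,0,0.5],[-160,-256,0,0,0.5],[-160,-256,0,0,0.5],[-160,-256,0,0,0.5],[-160,-256,0,0,0.5],[-160,-256,0,0,0.5],[-160,-256,0,0,0.5]],
  ],
)

```text
t: 18.8
tool_pos: [365.7, -245.5, 174.7]
eef_rot: [[-0.696, 0.718, 0.0], [0.718, 0.696, 0.0], [0.0, 0.001, -1.0]]
force: [0.2, 0.2, 0.7]
width: 42.5
finger_force: 0.0
```

```bash
python3 o.py;python3 - <<'E'
from h import *
b,db=viewer.capture("top");np.savez("pics/f.npz",p=b,d=db);W=pts("top",db);Z=W[...,2];A=np.array([525.9,9.5])
r=np.hypot(W[...,0]-526,W[...,1]-9.5);q=W[(Z>88)&(Z<106)&(r<34)]
c,s,a=cv2.minAreaRect(q[:,:2].astype(np.float32));U,S,V=np.linalg.svd(q[:,:2]-q[:,:2].mean(0));print(len(q),q.mean(0),c,s,a,np.arctan2(V[0][1],V[0][0])%np.pi)
cv2.imwrite("pics/f.png",cv2.resize(b[145:285,150:290],(560,560),interpolation=cv2.INTER_CUBIC)[:,:,::-1])
E
```

```text
18.8 [ 365.68 -245.49  174.75] [0.19 0.2  0.66] [ 0.004 -0.009 -0.015] 42.5 0.0 yaw 2.3409
272 [526.20147675   9.2504195   96.95736085] (526.515869140625, 9.269786834716797) (15.974400520324707, 55.32084655761719) 43.970733642578125 2.34265123318932
```

View pics/f.png

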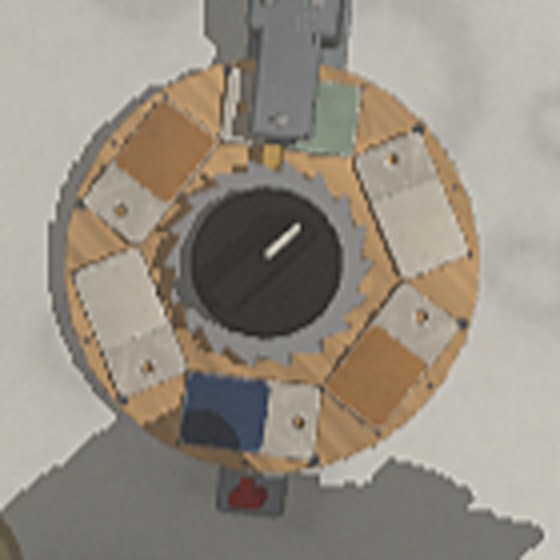

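The final top view shows the blue tile (251,417) in line with the pointer (247,485), and the knob up with its top at 97 mm. The gripper is clear, and nothing else appears disturbed. The bar's angle relative to the unit's axis gives a carousel angle of about 0.72, just past the third click.

```bash
python3 -c "
from plant import manip
print(manip.hand_in())"
```

```text
the job is handed in; nothing more can be done
None
```

The job is handed in: I pressed the knob, turned the carousel back gently to its home stop, let the knob rise, and turned it clockwise three clicks; by camera and torque the blue tile is at the red pointer, just past the third click, and the gripper is clear.

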